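# Shore hardness test of a cast resin puck on a lever stand

## Task

Test the hardness of the resin puck that lies by itself on the desk: set it flat in the round nest of the hardness stand's carriage, push the carriage fully home under the gauge, then on the readout press the round power key on the left and after it the wide zero key in the middle, one at a time and with the lever still at rest (leave the small mode key alone). Then bring the stand's spring-loaded hand lever down until it is level, so that the foot presses on the puck, and keep it level for the reading: the program finishes while still holding the lever there. Do not force the lever well below level, and leave the loupe, the tape and the pen where they are.

Things in the scene. Friction and masses are not known exactly. Their poses are not given: they have to be found in the camera images.
- tester: Grey C-shaped hardness stand, fixed. Origin on the desk under the spindle axis; x to its back, y to its left. Bed x -210..105, y +-50 mm, 18 mm thick, with guide rails 30 mm high; foot plate y +-72. Column x 53..97; head x -35..97, y +-35, z 150..224 mm, over the nest when the carriage is home; spindle up to z 271 mm. The lever runs across the head's front.
- carriage (a joint): Steel carriage that slides along the stand's x: 0 = fully home with the nest under the spindle (hard stop), positive = pulled out to the front (stand's -x, towards the robot), up to 0.170 m. It starts 0.145 to 0.165 out. About 2 N of friction; it stays where it is left.
- nest (a point): Centre of the floor of the carriage's round nest, 28 mm above the desk: flat-bottomed recess, 35 mm diameter, 6 mm deep, with a small chamfer; the carriage's top is 34 mm above the desk. The carriage plate is 74 mm (y) wide and runs from 48 mm behind the nest's centre to 121 mm in front of it.
- carriage_knob (a point): Top centre of the carriage's black upright knob, 65 mm above the desk, 100 mm in front of the nest (stand's -x): diameter 20 mm over its upper 20 mm, narrower below, 31 mm tall above the carriage's top. Push or grip it to slide the carriage.
- puck: The specimen: amber cast resin puck, a plain disc of 30 mm diameter, 18 mm high, about 18 g, lying by itself flat on the desk. Origin at the centre of its underside. Pick it round the side. Another puck, far back in the blue tray, is not for this test.
- lever (a joint): Hand lever across the stand's front, pointing to its right (-y). 0 = rest, raised 0.70 rad above level; grows as it is pulled down; 0.70 = level; limit 1.15. A spring returns it when let go. It moves the spindle down 28 mm/rad: the foot meets a puck in the nest at 0.46, then a 1.6 N/mm spring presses (11 N at level). Force at the grip: about 2 N at rest, 6 N at level.
- lever_pivot (a point): On the lever's pivot axis; this frame turns with the lever. The black grip sleeve has diameter 20 mm (25 mm at its end collars), 88 mm long, from 95 to 183 mm from the pivot. The pivot is 185 mm above the desk, 55 mm in front and 16 mm left of the spindle axis; its -x axis runs out along the lever, y is the pivot axis (along the stand's x).
- grip_centre (a point): Middle of the grip sleeve, on its axis, 140 mm out from the pivot: 185 mm above the desk when level, 275 mm at rest. Press from above or pinch it.
- presser_foot: Steel presser foot under the gauge on the spindle: disc of 18 mm diameter whose face hangs 59 mm above the desk at rest, 13 mm above the top of a puck in the nest. Origin 2 mm above its face.
- readout: Grey desktop readout, fixed, 115 (x) x 126 (y) mm. Origin on the desk at its centre, x to its back, y to its left. Front deck with the keys 28 mm high, display hump behind (x +5..+55 mm) 60 mm high. Three keys in a row along y, 30 mm in front of the centre, 36 mm apart: round power key on the left, wide zero key in the middle, small square mode key on the right.
- key_power (a joint): Travel of the left, round key: 0 up, 0.004 m fully down, springs back; 1 N to start, 4.7 N at the bottom; works from about 2.5 mm.
- key_zero (a joint): The same for the wide middle key.
- key_mode (a joint): The same for the small square key on the right, not to be pressed.
- key_power_top (a point): Centre of the top of the round power key (18 mm diameter), 35.5 mm above the desk when up.
- key_zero_top (a point): Centre of the top of the zero key (18 x 24 mm, long side along y), 35.5 mm above the desk when up.
- key_mode_top (a point): Centre of the top of the mode key (14 x 14 mm), 35.5 mm above the desk when up.
- loupe: Bystander: black stand loupe, 42 mm diameter, 37 mm high.
- tape_roll: Bystander: roll of black tape lying flat, 55 mm diameter, 19 mm high.
- ball_pen: Bystander: pen, 145 mm long, lying on the desk.

How it is judged:
On the way, in this order (a step that is already met when the one before it is completed fails the run):
1. the puck sits flat in the carriage's nest (horizontal distance between puck and nest below 0.004 m and z of puck in the frame of nest between -0.003 and 0.003 m and angle between puck's own z axis and vertical below 0.12 rad), for 0.2 s.
2. the carriage is fully home with the puck in it (all of step 1 and value of joint carriage below 0.004 m), for 0.2 s.
3. the power key is pressed alone, the lever at rest (value of joint key_power above 0.0025 m and value of joint key_zero below 0.001 m and value of joint lever below 0.15 rad), for 0.05 s.
4. the zero key is pressed alone, the lever at rest (value of joint key_zero above 0.0025 m and value of joint key_power below 0.001 m and value of joint lever below 0.15 rad), for 0.05 s.
5. the lever is held level and the foot presses on the puck (value of joint lever between 0.58 and 0.82 rad and contact force between presser_foot and puck between 4 and 20 N and contact force between any of the fingers, the arm and lever above 0.5 N), for 0.5 s.
At the end, for the whole second after the job is handed in: The robot still holds the lever within 0.12 rad (7 degrees) of level, at rest, the foot presses on the puck with 4 to 20 N, the puck sits flat within 4 mm of the nest's centre and the carriage is home within 4 mm (all of step 2 and all of step 5 and velocity of joint lever between -0.1 and 0.1 rad/s); the arm keeps its last pose, push and grip.
It fails at once if the mode key is pressed (value of joint key_mode above 0.002 m).
It fails at once if the lever is forced more than 0.22 rad below level (value of joint lever above 0.92 rad).
It fails at once if the loupe, the tape or the pen is moved more than 3 cm (distance of any of loupe, tape_roll, ball_pen from where it was at the start of the episode above 0.03 m).
It also fails if it takes over 61 s, if anything falls off the work surface, if the arm or the gripper's body presses on something with over 40 N, if the wrist force passes 120 N, or if a joint passes its speed limit or range.

## Robot

A 6-joint arm with a two-finger parallel gripper is mounted at the origin on a cart in front of the work surface, level with it; the furniture and walls round the work are solid. World frame = base frame: x ahead of the robot, y to its left, z up, the work surface at z = 0. Lengths are in m, angles in rad, forces in N, time in s.
With the tool pointing down it reaches from about 0.25 to 0.775 m from the base axis. Payload 8.9 kg.
Tool frame: the origin (TCP) lies at the very end of the fingers, on their centre line; the grasp point (between the pads) lies 19 mm behind it; z points along the fingers, y is the line along which they close (so a half turn about z gives the same grasp; the last joint's range is limited). The gripper opens to 85 mm and grips with 20 to 120 N. Pads are 22 mm wide; open, the fingers measure 114 mm over their backs; the gripper's body (76 mm by 85 mm) begins 54 mm behind the grasp point. The pads swing forward as they close: fully open they stand 13 mm farther back than shut.
Start: joints at [-1.445, 0.291, -0.153, 1.127, 0, 1.431], TCP at [0.137, -0.507, 0.231] pointing down, gripper open.
Joint ranges: [-2.52, 2.52], [-0.91, 1.74], [-1.3, 1.37], [-1.96, 2.02], [-1.52, 1.47], [-3.14, 3.14]. Speed limits (rad/s): [2.22, 2.22, 2.79, 3.14, 3.14, 3.14].

## Interface

Orientations are given as a rotation vector (axis times angle).
In Python, from cell import env, sensors, cams, job gives the robot as it stands. The module is installed in compiled form; this text tells all that it offers. Calls block until the motion is done:
- env.reach(position, orientation): joint-space move of the TCP to a pose.
- env.servo_line(position, vel=0.15, attitude=None, force_limit=None): straight line of the TCP; attitude=None keeps the orientation; vel is the mean speed in m/s. With force_limit (N) it stops when the force on the tool has changed by that much, and returns True; else False.
- env.goto_joints(angles): joint-space move.
- env.set_gripper(opening, f_grip=None): finger opening in m; f_grip is the grip in N (None keeps the last); returns when the fingers have stopped.
- env.wait(seconds).
- env.ik(position, orientation): joint angles nearest the present ones, or None.
- sensors.read_state(): the state.
- cams.grab_frame(name): name is "scene" or "top"; returns a dict with "frame" (400x640x3 uint8, blue, green, red), "fx", "fy", "cx", "cy" (pixels), "R" (3x3) and "t" (3): a world point X has camera coordinates R X + t. Camera axes: x right, y down, z forward; pixel columns grow to the right and rows downward; lengths in m; the calibration is good to about 2 mm. A picture is of the moment at which its call begins. There is no depth.
A pose or a line that the arm cannot do raises env.MotionError and nothing moves.
- job.sign_off(): hands the job in; it is judged then, once.
The state is a dict: "clock": time; "joint_positions": joint angles; "joint_velocities": joint speeds; "joint_torque": joint torques, N m; "tcp_pos": TCP position; "eef_rot": TCP orientation; "contact_force": force on the tool from outside, world axes, zero at the start; "wrist_torque": the same for the moment, N m; "grip_width": finger opening in m; "finger_force": force on a finger pad.
Only numpy, scipy, OpenCV 4.12 (cv2) and the standard library are available. Lean on these libraries where they do the work, as an engineer would, in place of code of your own. Each camera call takes 0.05 s, during which the arm holds its last target. There are 200 camera calls.

## Working session

There is one attempt and no reset: what is moved stays moved. The work goes in short steps, each a Python script; the robot and the scene stay as the last script left them, time stands still between calls to the robot, and variables do not carry over. Pictures are saved under pics/ and viewed, at most 10 in all, crops included, and the job is handed in when it is done.

```bash
mkdir -p pics
python3 - <<'E'
from cell import env,sensors,cams,job
import cv2,numpy as np
for n in("scene","top"):
    d=cams.grab_frame(n); cv2.imwrite(f"pics/{n}0.png",d["frame"])
    print(n,d["fx"],d["fy"],d["cx"],d["cy"],np.round(d["R"],4).tolist(),np.round(d["t"],4), -d["R"].T@d["t"])
s=sensors.read_state();print(s)
E
```

```text
scene 468.9174110025404 468.9174110025404 319.6895229881184 200.77381851155926 [[0.8753, -0.4835, 0.0086], [-0.3573, -0.6587, -0.6622], [0.3259, 0.5765, -0.7493]] [-0.5373  0.2516  1.3008] [ 0.13631975 -0.84398707  1.1458983 ]
top 367.35964171791375 367.35964171791375 322.0017478652518 205.12092064783153 [[-0.1787, -0.9839, -0.005], [-0.9394, 0.1721, -0.2965], [0.2925, -0.0482, -0.955]] [-0.0365  0.5824  1.1446] [ 0.20576504 -0.08097536  1.26562528]
{'clock': 0.1, 'joint_positions': array([-1.44529078e+00,  2.91186463e-01, -1.54003776e-01,  1.12673497e+00,
       -2.54441134e-05,  1.43149791e+00]), 'joint_velocities': array([ 0.00107349, -0.00262371, -0.00010037, -0.0019447 , -0.00012656,
        0.00101892]), 'joint_torque': array([ 1.44766960e-03, -5.37976885e+01,  3.31918502e+01,  9.34890588e-03,
       -2.09371265e-04, -2.10736636e-05]), 'tcp_pos': array([ 0.13735122, -0.50631886,  0.23082679]), 'eef_rot': array([-3.11297720e+00, -4.14589845e-01,  2.77276786e-05]), 'contact_force': array([-0.22093946,  0.60060814, -0.07623914]), 'wrist_torque': array([-0.0275891 ,  0.02768999, -0.02779623]), 'finger_force': 0.0, 'grip_width': 0.08530075217141057}
```

View pics/scene0.png

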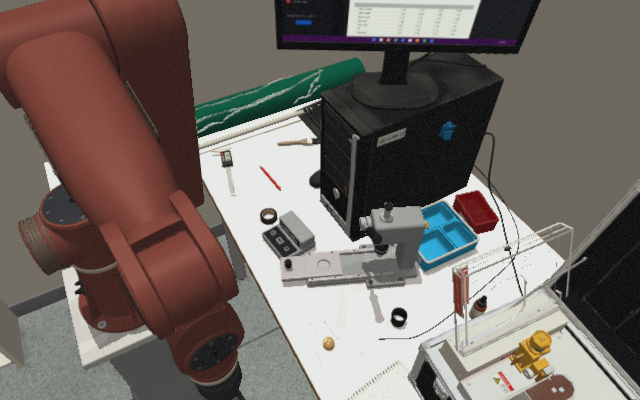

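View pics/top0.png

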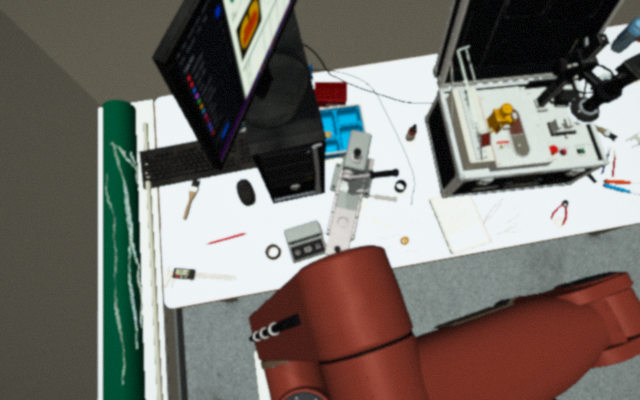

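Run:
```python
import cv2
a=cv2.imread("pics/scene0.png")[190:355,235:455]; cv2.imwrite("pics/sc.png",cv2.resize(a,None,fx=3.6,fy=3.6,interpolation=cv2.INTER_CUBIC))
a=cv2.imread("pics/top0.png")[120:265,255:425]; cv2.imwrite("pics/tc.png",cv2.resize(a,None,fx=4,fy=4,interpolation=cv2.INTER_CUBIC))
```

```text
(no output)
```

View pics/sc.png

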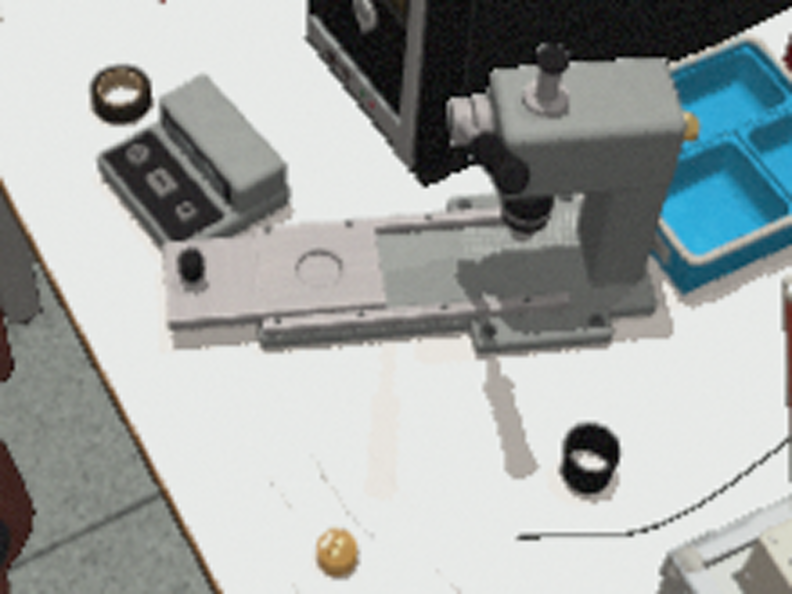

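View pics/tc.png

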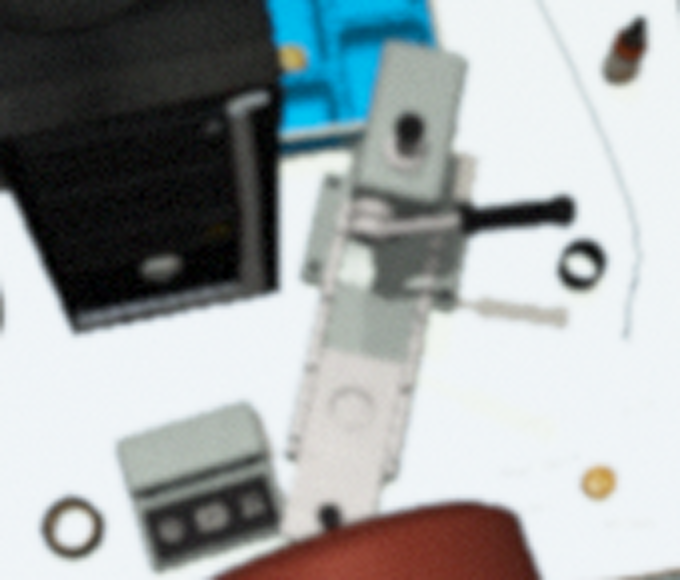

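```bash
cat > h.py <<'E'
import numpy as np,cv2
from cell import env,sensors,cams,job
def ray(d,u,v,z):
    c=-d["R"].T@d["t"]; r=d["R"].T@np.array([(u-d["cx"])/d["fx"],(v-d["cy"])/d["fy"],1])
    return c+r*(z-c[2])/r[2]
def tri(A,p,B,q):
    M=[];b=[]
    for d,(u,v) in((A,p),(B,q)):
        c=-d["R"].T@d["t"]; r=d["R"].T@np.array([(u-d["cx"])/d["fx"],(v-d["cy"])/d["fy"],1]); r/=np.linalg.norm(r)
        P=np.eye(3)-np.outer(r,r);M.append(P);b.append(P@c)
    return np.linalg.lstsq(np.vstack(M),np.hstack(b),rcond=None)[0]
def amber(d,box):
    x0,y0,x1,y1=box; f=d["frame"][y0:y1,x0:x1]
    h=cv2.cvtColor(f,cv2.COLOR_BGR2HSV); m=cv2.inRange(h,(10,90,60),(35,255,255))
    M=cv2.moments(m,True); return M["m10"]/M["m00"]+x0,M["m01"]/M["m00"]+y0,M["m00"]
E
python3 - <<'E'
from h import *
S=cams.grab_frame("scene");T=cams.grab_frame("top")
s=lambda x,y:((x+.5)/3.6-.5+235,(y+.5)/3.6-.5+190)
t=lambda x,y:((x+.5)/4-.5+255,(y+.5)/4-.5+120)
np.set_printoptions(precision=4,suppress=True)
a=amber(S,(305,320,350,365));b=amber(T,(390,230,420,250));print("puck",a,b,ray(S,*a[:2],.009),ray(T,*b[:2],.009))
for n,p,q,z in(("nest",(320,267),(352,408),.034),("knob",(190,254),(331,513),.065),("pow",(138,153),(172,528),.0355),("zero",(161,181),(212,515),.0355),("mode",(186,210),(250,502),.0355),("cap",(553,52),(409,123),.271),("loupe",(590,458),(582,264),.0185),("tape",(122,94),(72,527),.01)):
    print(n,ray(S,*s(*p),z),ray(T,*t(*q),z),tri(S,s(*p),T,t(*q)))
g=t(563,210);print("gripend",ray(T,*g,.303))
E
```

```text
puck (328.3775510204082, 343.5, 98.0) (404.39473684210526, 239.94736842105263, 38.0) [ 0.4153 -0.405   0.009 ] [ 0.4144 -0.4035  0.009 ]
nest [ 0.5144 -0.202   0.034 ] [ 0.5113 -0.2027  0.034 ] [ 0.5124 -0.2028  0.0354]
knob [ 0.422  -0.1617  0.065 ] [ 0.419  -0.1651  0.065 ] [ 0.4193 -0.1649  0.0701]
pow [ 0.4365 -0.0325  0.0355] [ 0.4357 -0.0328  0.0355] [ 0.436  -0.0329  0.0361]
zero [ 0.4407 -0.0676  0.0355] [ 0.4406 -0.0679  0.0355] [ 0.4405 -0.0679  0.036 ]
mode [ 0.4458 -0.1034  0.0355] [ 0.4458 -0.1014  0.0355] [ 0.4465 -0.1015  0.0327]
cap [ 0.6609 -0.2615  0.271 ] [ 0.6593 -0.2635  0.271 ] [ 0.6588 -0.2632  0.2735]
loupe [ 0.6118 -0.4333  0.0185] [ 0.6095 -0.4345  0.0185] [ 0.6098 -0.4341  0.0208]
tape [0.4587 0.0516 0.01  ] [0.4568 0.0528 0.01  ] [0.4582 0.0529 0.0084]
gripend [ 0.5592 -0.3505  0.303 ]
```

```bash
cat >> h.py <<'E'
from scipy.spatial.transform import Rotation as Ro
np.set_printoptions(precision=4,suppress=True)
YAW=np.radians(-22.4); EX=np.array([np.cos(YAW),np.sin(YAW),0]); EY=np.array([-np.sin(YAW),np.cos(YAW),0])
PUCK=np.array([.4149,-.4043,0]);NEST=np.array([.513,-.2022,0]);KNOB=np.array([.4205,-.1637,0]);SP=np.array([.660,-.2625,0])
POW=np.array([.4361,-.0328,0]);ZERO=np.array([.4407,-.0678,0])
LEV=SP-.055*EX+.016*EY-.125*EY
def down(yaw,tilt=0):  # tilt>0: fingertips lean forward along tool x
    R=Ro.from_euler("z",yaw)*Ro.from_euler("x",np.pi)*Ro.from_euler("y",tilt)
    return R.as_rotvec()
Z=lambda p,z:np.array([p[0],p[1],z])
def st(m=""):
    s=sensors.read_state();print(m,round(s["clock"],2),s["tcp_pos"],s["contact_force"],round(s["grip_width"],4),round(s["finger_force"],1))
E
python3 - <<'E'
from h import *
print(Ro.from_rotvec(down(YAW,.4)).as_matrix())
for n,p,r in(("puck",Z(PUCK,.1),down(YAW)),("nest",Z(NEST,.034),down(YAW)),("knob0",Z(KNOB-.05*EX,.05),down(YAW,.5)),("knob1",Z(SP-.11*EX,.05),down(YAW,.5)),("pow",Z(POW,.033),down(np.radians(8.2))),("lev",Z(LEV,.33),down(YAW)),("lev1",Z(LEV,.19),down(YAW)),("levhi",Z(LEV,.36),down(YAW,.4))):
    print(n,p,env.ik(p,r))
env.reach(Z(PUCK,.10),down(YAW)); env.set_gripper(.06,40)
env.servo_line(Z(PUCK,.007),vel=.1,force_limit=8);st("at")
env.set_gripper(.02,30);st("grip")
env.servo_line(Z(PUCK,.10),vel=.15);st("up")
E
```

```text
[[ 0.8516 -0.3811  0.36  ]
 [-0.351  -0.9245 -0.1484]
 [ 0.3894 -0.     -0.9211]]
puck [ 0.4149 -0.4043  0.1   ] [-0.8986  0.494  -0.2082  0.8685  0.      2.6339]
nest [ 0.513  -0.2022  0.034 ] [-0.508   0.5274 -0.3595  0.6839  0.      3.0245]
knob0 [ 0.3743 -0.1446  0.05  ] [-0.6557  0.0855 -1.2846 -0.2846  0.1258  2.908 ]
knob1 [ 0.5583 -0.2206  0.05  ] [-0.5357  0.3645 -0.8213 -0.1106  0.0692  3.0143]
pow [ 0.4361 -0.0328  0.033 ] [-0.2425  0.3607 -0.6645  0.5456  0.      2.7559]
lev [ 0.5676 -0.3423  0.33  ] [-0.6529  0.5611  0.5199  1.5296  0.      2.8797]
lev1 [ 0.5676 -0.3423  0.19  ] [-0.6529  0.5802  0.1911  1.1817  0.      2.8797]
levhi [ 0.5676 -0.3423  0.36  ] [-0.7139  0.1974 -0.0298  0.9623  0.1239  2.8426]
at 2.88 [ 0.4152 -0.4047  0.0076] [ 0.5297 -0.3385  0.2272] 0.0601 0.0
grip 3.27 [ 0.4151 -0.4046  0.0077] [-1.2711  1.1179  5.2327] 0.0272 29.4
up 4.04 [ 0.4145 -0.4039  0.0992] [ 0.4557  0.2476 -0.604 ] 0.027 29.5
```

Run:
```python
from h import *
S=cams.grab_frame("scene");T=cams.grab_frame("top")
a=cv2.resize(S["frame"][215:345,255:395],None,fx=3.6,fy=3.6,interpolation=cv2.INTER_CUBIC)
cv2.imwrite("pics/g1.png",a)
print(amber(S,(290,230,370,345)))
```

```text
(321.45454545454544, 311.3636363636364, 22.0)
```

View pics/g1.png

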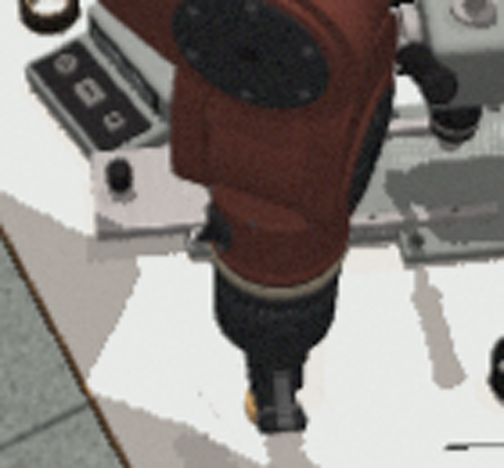

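```bash
cat >> h.py <<'E'
def proj(d,X):
    c=d["R"]@X+d["t"];return np.array([d["fx"]*c[0]/c[2]+d["cx"],d["fy"]*c[1]/c[2]+d["cy"]])
E
python3 - <<'E'
from h import *
S=cams.grab_frame("scene");T=cams.grab_frame("top")
tc=sensors.read_state()["tcp_pos"]; C=Z(tc,tc[2]-.007)
im=[]
for d in(S,T):
    f=d["frame"]
    a=np.linspace(0,2*np.pi,60)
    P=np.array([proj(d,C+[.015*np.cos(t),.015*np.sin(t),z]) for z in(0,.018) for t in a])
    o=proj(d,C+[0,0,.009]); x0,y0=int(o[0])-35,int(o[1])-35
    c=cv2.resize(f[y0:y0+70,x0:x0+70],None,fx=5.6,fy=5.6,interpolation=cv2.INTER_NEAREST)
    for p in P: cv2.circle(c,tuple(int(v) for v in (p-[x0,y0]+.5)*5.6),1,(0,255,0),-1)
    im.append(c)
cv2.imwrite("pics/g2.png",np.hstack(im))
E
```

```text
(no output)
```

View pics/g2.png

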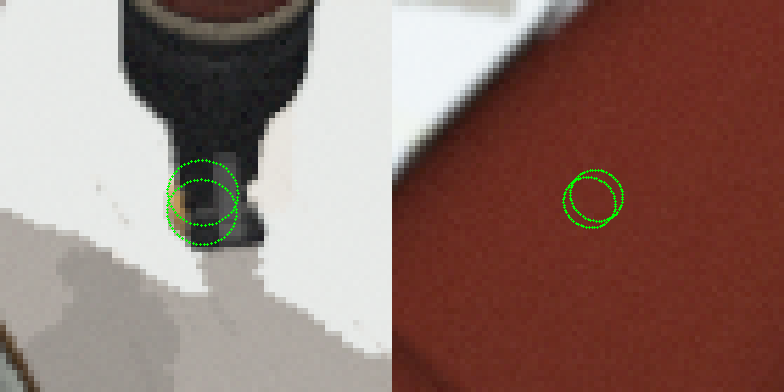

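Run:
```python
from h import *
env.servo_line(Z(NEST,.10),vel=.2)
env.servo_line(Z(NEST,.045),vel=.1)
print(env.servo_line(Z(NEST,.0358),vel=.04,force_limit=6));st("down")
env.set_gripper(.045);st("open")
env.servo_line(Z(NEST,.12),vel=.2)
env.reach(Z(NEST-.16*EX,.16),down(YAW,.5));env.set_gripper(0)
S=cams.grab_frame("scene");T=cams.grab_frame("top")
print(amber(S,(300,235,350,285)),proj(S,Z(NEST,.037)))
im=[]
for d,L in((S,55),(T,55)):
    o=proj(d,Z(NEST,.034)); x0,y0=int(o[0])-L,int(o[1])-L
    im.append(cv2.resize(d["frame"][y0:y0+2*L,x0:x0+2*L],(396,396),interpolation=cv2.INTER_CUBIC))
cv2.imwrite("pics/n1.png",np.hstack(im));st()
```

```text
True
down 6.54 [ 0.5134 -0.2025  0.0357] [-1.2357  0.4008  7.2286] 0.027 30.2
open 6.86 [ 0.5127 -0.2021  0.0349] [-0.016   0.3085  0.4287] 0.0451 0.0
(323.6190476190476, 263.6309523809524, 84.0) [323.1615 263.4644]
 8.97 [ 0.3651 -0.1412  0.16  ] [ 0.5938 -0.0157  0.5353] -0.0003 0.0
```

View pics/n1.png

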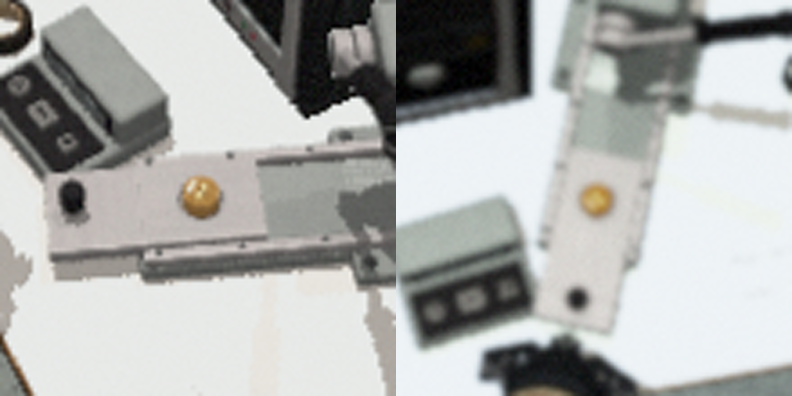

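Run:
```python
from h import *
r=down(YAW,.5)
env.reach(Z(KNOB-.05*EX,.09),r)
env.servo_line(Z(KNOB-.05*EX,.052),vel=.15)
env.servo_line(Z(KNOB-.024*EX,.052),vel=.1);st("near")
print(env.servo_line(Z(KNOB+.13*EX,.052),vel=.1,force_limit=15));st("mid")
print(env.servo_line(Z(SP-.095*EX,.052),vel=.04,force_limit=12));st("home")
t=sensors.read_state()["tcp_pos"];print((t-SP)@EX,(t-SP)@EY)
env.servo_line(t-.05*EX,vel=.15)
S=cams.grab_frame("scene");T=cams.grab_frame("top")
im=[]
for d in(S,T):
    o=proj(d,Z(SP-.05*EX,.034)); x0,y0=int(o[0])-60,int(o[1])-60
    im.append(cv2.resize(d["frame"][y0:y0+120,x0:x0+120],(396,396),interpolation=cv2.INTER_CUBIC))
cv2.imwrite("pics/p1.png",np.hstack(im));st()
```

```text
near 10.2 [ 0.3988 -0.1547  0.0527] [-0.0562  0.0367 -0.3703] 0.0001 0.0
False
mid 11.89 [ 0.5407 -0.213   0.0521] [-0.8439  0.5207 -1.0685] -0.0 0.2
True
home 12.33 [ 0.5492 -0.2166  0.0507] [-2.22   -0.3916  0.2779] 0.0002 0.6
-0.11995449097155855 0.00017804734938103167
 12.92 [ 0.5046 -0.1986  0.0515] [-0.6156 -0.5908  0.2813] -0.0001 0.0
```

View pics/p1.png

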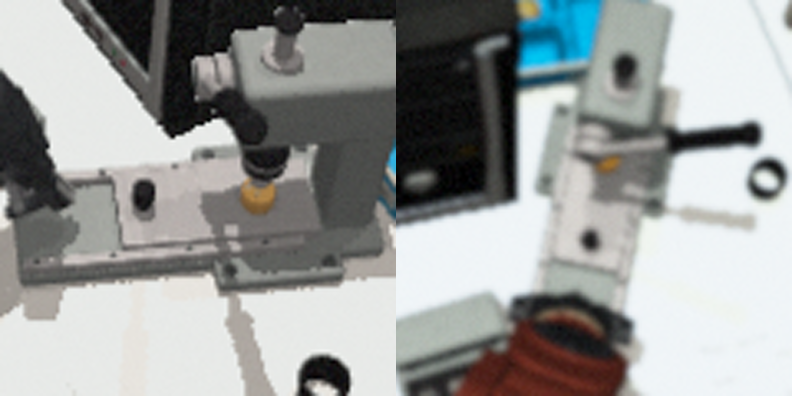

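Run:
```python
from h import *
S=cams.grab_frame("scene");o=proj(S,Z(SP,.037)).astype(int)
print(amber(S,(o[0]-10,o[1]-10,o[0]+11,o[1]+11)),proj(S,Z(SP,.037)))
t=sensors.read_state()["tcp_pos"]
env.servo_line(t+.04*EX,vel=.15)
print(env.servo_line(Z(SP-.095*EX,.052),vel=.04,force_limit=20));st("home")
t=sensors.read_state()["tcp_pos"];print((t-SP)@EX)
env.servo_line(t-.05*EX,vel=.2)
env.servo_line(t-.05*EX+[0,0,.08],vel=.2)
r=down(np.radians(8.2))
env.reach(Z(POW,.07),r);st("above")
for K in(POW,ZERO):
    env.servo_line(Z(K,.06),vel=.2)
    print(env.servo_line(Z(K,.0305),vel=.04,force_limit=7));st("press")
    env.wait(.15);st()
    env.servo_line(Z(K,.06),vel=.15)
```

```text
(np.float64(378.60759493670884), np.float64(259.6835443037975), 79.0) [378.489  258.3555]
True
home 13.83 [ 0.5491 -0.2167  0.0498] [-0.8021 -0.3809  0.1774] 0.0001 0.7
-0.1199536929474864
above 15.53 [ 0.4362 -0.0331  0.0692] [ 0.4516 -0.9618  0.1576] 0.0 0.0
True
press 16.48 [ 0.436  -0.0328  0.0314] [-2.3253 -0.0008 10.7745] 0.0001 5.4
 16.62 [ 0.436  -0.0328  0.0314] [-2.0751  0.5814  9.0967] 0.0001 5.0
True
press 17.98 [ 0.4405 -0.0675  0.0314] [-2.0464  0.9305 10.5931] -0.0001 5.4
 18.13 [ 0.4405 -0.0675  0.0314] [-1.4213  0.7667 10.8711] -0.0 5.2
```

Run:
```python
from h import *
t=sensors.read_state()["tcp_pos"]
env.servo_line(Z(t,.30),vel=.25)
env.reach(Z(LEV-.05*EX,.37),down(YAW))
env.servo_line(Z(LEV,.345),vel=.2);st("above")
print(env.servo_line(Z(LEV,.25),vel=.08,force_limit=25));st()
print(env.servo_line(Z(LEV,.195),vel=.05,force_limit=30));st()
env.wait(.5);st()
S=cams.grab_frame("scene");T=cams.grab_frame("top")
im=[]
for d in(S,T):
    o=proj(d,Z(LEV,.15)); x0,y0=int(o[0])-60,int(o[1])-60
    im.append(cv2.resize(d["frame"][y0:y0+120,x0:x0+120],(396,396),interpolation=cv2.INTER_CUBIC))
cv2.imwrite("pics/l1.png",np.hstack(im))
```

```text
above 21.09 [ 0.5679 -0.341   0.3445] [-0.5259  0.0187  0.4246] -0.0001 0.0
False
 22.43 [ 0.5676 -0.3422  0.2505] [-0.9539  1.4506  3.6204] 0.0001 1.3
False
 23.68 [ 0.5673 -0.343   0.1947] [-2.655  -3.236   7.2808] -0.0001 3.6
 24.18 [ 0.5673 -0.343   0.1948] [-3.2384 -4.2648  7.0861] 0.0003 3.5
```

View pics/l1.png

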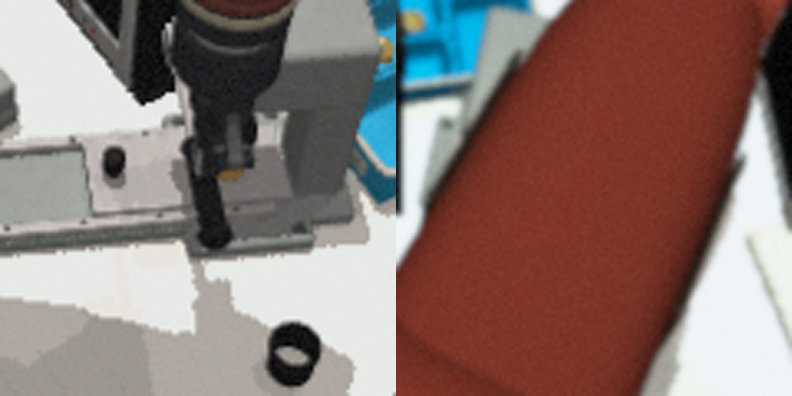

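Run:
```python
from h import *
S=cams.grab_frame("scene")
o=proj(S,Z(LEV,.15)); x0,y0=int(o[0])-60,int(o[1])-60
PV=SP-.055*EX+.016*EY
t=sensors.read_state()["tcp_pos"]
c=lambda X:(proj(S,X)-[x0,y0])*3.3
print("tip",c(t),"tip corners",[c(t+sx*.011*EX+sy*.0145*EY) for sx in(-1,1) for sy in(-1,1)])
for th in(.6,.7,.8):
    a=np.array([*(-EY[:2]*np.cos(.7-th)),np.sin(.7-th)])
    print(th,[c(Z(PV,.185)+a*L) for L in(.125,.183)])
```

```text
tip [203.7299 167.1818] tip corners [array([192.6172, 184.9731]), array([185.5297, 152.3417]), array([222.2073, 182.2481]), array([214.6415, 149.7125])]
0.6 [array([203.7907, 163.53  ]), array([219.6971, 226.1647])]
0.7 [array([202.4049, 173.7694]), array([217.4114, 240.9317])]
0.8 [array([200.7316, 182.457 ]), array([214.6982, 253.1774])]
```

Run:
```python
from h import *
env.wait(.5);st();print(job.sign_off())
```

```text
24.82 [ 0.5673 -0.343   0.1948] [-2.6727 -3.6436  6.6318] 0.0003 3.5
the job is handed in; nothing more can be done
None
```

The job is handed in at about 25 s of the 61 s allowed; no verdict came back. By camera and force readings, the puck is in the nest, the carriage is home, power then zero were pressed to the bottom, and the arm is holding the lever about level with roughly 7 N upward on the tool.

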